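# Sort the leftovers on the tostones counter

### The job

Clear up after making tostones: put the red tomato and the green pepper in the steel colander for rinsing, resting next to each other on its floor, put the cork and the black stopper next to each other in the wooden tray, and stand the blue sauce cup upright in the middle of the blue saucer. Set each thing down rather than dropping it, and leave the garlic bulb and the little spice jar where they are.

Things in the scene. Friction and masses are not known exactly. Their poses are not given: they have to be found in the camera images.
- tomato_center (a point): Red tomato with a small green star on top: round, 54 mm across at mid-height, 44 mm high, standing on a flat base 32 mm across; the point is its centre, half-way up (22 mm above its base); z up. About 80 g. Loose. Goes in the colander.
- pepper_center (a point): Small green sweet pepper with a thin stalk: round, 52 mm across at its shoulders (38 mm above the base) narrowing to 32 mm at the flat base, body 50 mm high, lobes to 52 mm and the stalk to 65 mm (the stalk is look only); the point is its centre, half-way up of the body (25 mm above its base), where it is 50 mm across; z up. About 70 g. Loose. Goes in the colander.
- cork_center (a point): Tan cork jar stopper: a tapered round plug 40 mm high, 40 mm across at the base, 46 mm at the top, standing on its narrow end; the point is its centre, half-way up, 20 mm above its base, where it is 43 mm across; z up. About 20 g. Loose. Goes in the wooden tray.
- stopper_center (a point): Black jar stopper: a tapered round plug 34 mm high, 42 mm across for the lowest 6 mm, narrowing to 36 mm at the top; the point is its centre, half-way up, 17 mm above its base, where it is 40 mm across; z up. About 45 g. Loose. Goes in the wooden tray.
- cup_center (a point): Small blue ceramic sauce cup, open at the top, no handle: 40 mm high, 46 mm across at the foot, 56 mm at the rim, wall 3.5 mm; the point is its centre, half-way up, 20 mm above its foot, where it is 51 mm across; z up. About 90 g. Loose. Goes on the blue saucer.
- colander: Shallow stainless colander with rows of dark holes, fixed to the counter: origin at the centre of its underside, z up; rim 196 mm across and 60 mm above the counter; wall 3 mm, flaring; flat inner floor 6 mm above the counter, 138 mm across. Two wire loop handles at the rim on its +y and -y sides reach 118 mm from the centre. Room for two things side by side, each some 34 mm from the centre.
- tray: Open rectangular wooden tray, fixed to the counter: origin at the centre of its underside, x along its long side, z up; 164 x 116 mm outside, walls 6 mm thick and 24 mm high, inner floor 152 x 104 mm, 6 mm above the counter. Room for two things side by side along x, each some 36 mm from the centre.
- saucer: Single blue ceramic saucer lying on the counter, fixed: origin at the centre of its underside, z up; 150 mm across, rim 14 mm high, flat middle about 90 mm across whose upper face is 6 mm above the counter. (The stack of white saucers at the back is not meant.)
- garlic_center (a point): Off-white garlic bulb, 37 mm across, 42 mm high with its pointed neck; the point is half-way up, 21 mm above its base. Loose; leave it alone.
- spice_center (a point): Little amber spice jar with a yellow lid, 36 mm across, 42 mm high; the point is half-way up, 21 mm above its base. Loose; leave it alone.
Mind the look-alikes: they are no part of the job. Leave any pink or purple look-alike of the part that bears cup_center alone.

How it is judged:
At the end, for the whole second after the job is handed in: Tomato and pepper on the colander floor (centres within 60 mm of its axis, 15-50 mm up), cork and stopper in the tray (within 66 mm along x, 42 mm along y, 10-34 mm up), cup upright (0.15 rad) on the blue saucer within 14 mm of its centre; all released and at rest (under 0.02 m/s) (horizontal distance between each of tomato_center, pepper_center and colander below 0.06 m and z of tomato_center in the frame of colander between 0.015 and 0.05 m and z of pepper_center in the frame of colander between 0.015 and 0.05 m and x of cork_center in the frame of tray between -0.066 and 0.066 m and y of cork_center in the frame of tray between -0.042 and 0.042 m and z of cork_center in the frame of tray between 0.01 and 0.034 m and x of stopper_center in the frame of tray between -0.066 and 0.066 m and y of stopper_center in the frame of tray between -0.042 and 0.042 m and z of stopper_center in the frame of tray between 0.01 and 0.034 m and horizontal distance between cup_center and saucer below 0.014 m and z of cup_center in the frame of saucer between 0.018 and 0.032 m and angle between cup_center's own z axis and vertical below 0.15 rad and linear speed of each of tomato, pepper, cork, stopper, cup below 0.02 m/s); the robot touches nothing.
It fails at once if a thing is dropped or thrown (falls free from more than about 25 mm) ((contact force between tomato and anything else below 0.005 N and linear speed of tomato above 0.7 m/s) or (contact force between pepper and anything else below 0.005 N and linear speed of pepper above 0.7 m/s) or (contact force between cork and anything else below 0.005 N and linear speed of cork above 0.7 m/s) or (contact force between stopper and anything else below 0.005 N and linear speed of stopper above 0.7 m/s) or (contact force between cup and anything else below 0.005 N and linear speed of cup above 0.7 m/s)).
It fails at once if the garlic bulb is shifted more than 25 mm from its place (distance of garlic_center from where it was at the start of the episode above 0.025 m).
It fails at once if the spice jar is shifted more than 25 mm from its place (distance of spice_center from where it was at the start of the episode above 0.025 m).
It also fails if it takes over 128 s, if anything falls off the work surface, if the arm or the gripper's body presses on something with over 40 N, if the wrist force passes 120 N, or if a joint passes its speed limit or range.

### The arm

A 7-joint arm with a two-finger parallel gripper is mounted at the origin on the work surface. World frame = base frame: x ahead of the robot, y to its left, z up, the work surface at z = 0. Lengths are in m, angles in rad, forces in N, time in s.
With the tool pointing down it reaches from about 0.4 to 0.875 m from the base axis. Payload 4.4 kg.
Tool frame: the origin (TCP) lies at the very end of the fingers, on their centre line; the grasp point (between the pads) lies 19 mm behind it; z points along the fingers, y is the direction in which the jaws open and shut (so a half turn about z gives the same grasp; the last joint's range is limited). The gripper opens to 85 mm and grips with 20 to 120 N. Pads are 22 mm wide; open, the fingers measure 114 mm over their backs; the gripper's body (76 mm by 85 mm) begins 54 mm behind the grasp point. The pads swing forward as they close: fully open they stand 13 mm farther back than shut.
Start: joints at [-1.216, 0.628, 0.038, 1.517, -0.027, 0.996, -0.02], TCP at [0.265, 0.593, 0.21] pointing down, gripper open.
Joint ranges: [-3.06, 3.06], [-0.37, 2.12], [-1.25, 1.32], [0.18, 2.47], [-1.1, 4.24], [0.23, 1.98], [-2.94, 2.94]. Speed limits (rad/s): [2.57, 2.57, 3.14, 3.14, 3.14, 3.14, 3.14].

### API

Orientations are given as a unit quaternion [x, y, z, w].
In Python, from workcell import robot gives the robot as it stands. The module is installed in compiled form; this text tells all that it offers.
- The arm moves only by the tool drive_tool, never from a script. Its arguments are lists of equal length, an entry for each row: "delta_rot": the turn, a rotation vector about the tool's x, y, z in rad, a list of three; "delta_pos": the shift along the tool's x, y, z in mm, a list of three; "fingers": the closure, from 0 (fully open) to 1 (shut). A call has 1 to 12 rows; each row shifts and turns the pose as measured when the row begins, along the tool's axes as they then stand; what a row does not reach is not made up. A row lasts 1/12 s, in which the tool goes at most 41.7 mm and 7.16 degrees, less where a joint would pass 70% of its speed; a pose out of reach is approached as far as the arm can. A call with a gripper value outside its range is refused whole. The fingers move at their own pace and stop on an object; "force" is the grip in N (left out, the last holds). Time passes only in rows, so rows that do not move let the fingers close. It gives the time, the measured TCP pose, the force and the opening at its end, in the units of the state.
- robot.state(): the state, without advancing time (a new reading comes with each control period).
- robot.grab_frame(name): name is "scene" or "top" or "wrist"; returns a dict with "frame" (420x560x3 uint8, red, green, blue), "fovy" (degrees; the focal length in pixels is half the picture's height over the tangent of half this angle, whatever the lens; pixels are square), "cx", "cy" (the principal point, pixels), "rvec" (rotation vector, rad) and "tvec" (3), from world to camera coordinates, as OpenCV has them. Camera axes: x right, y down, z forward; pixel columns grow to the right and rows downward; lengths in m; the calibration is good to about 2 mm. A picture is of the moment at which its call begins. There is no depth.
- robot.close_job(): hands the job in, once; it reports no verdict.
The state is a dict: "clock": time; "joint_positions": joint angles; "qvel": joint speeds; "joint_torque": joint torques, N m; "eef_pos": TCP position; "ee_rot": TCP orientation; "wrist_force": force on the tool from outside, world axes, zero at the start; "ft_torque": the same for the moment, N m; "finger_gap": finger opening in m.
Only numpy, scipy, OpenCV 4.12 (cv2) and the standard library are available. Lean on these libraries where they do the work, as an engineer would, in place of code of your own. Each camera call takes 0.05 s, during which the arm holds its last target. There are 200 camera calls.

## Working session

There is one attempt and no reset: what is moved stays moved. The work goes in short steps, Python scripts to look and compute and a tool call to move; the robot and the scene stay as the last step left them, time stands still between calls to the robot, and variables do not carry over. Pictures are saved under pics/ and viewed, on a budget of 14 in all, crops included, one or two more only if the job needs it, and the job is handed in when it is done.

Besides the shell and the picture viewer there is one more tool, called after "Emit:" as name(argument=value, ...) on one line, values as JSON. drive_tool: Moves the arm, as the interface text tells. Its arguments: {"type":"object","properties":{"delta_rot":{"type":"array"},"delta_pos":{"type":"array"},"fingers":{"type":"array"},"force":{"type":"number"}},"required":["delta_rot","delta_pos","fingers"]}

```bash
mkdir -p pics
cat > h.py <<'E'
import numpy as np, cv2
from workcell import robot
from scipy.spatial.transform import Rotation as R
def grab(n,save=None):
    f=robot.grab_frame(n)
    if save: cv2.imwrite('pics/'+save,f['frame'][:,:,::-1])
    return f
def cam(f):
    fl=f['frame'].shape[0]/2/np.tan(np.radians(f['fovy'])/2)
    K=np.array([[fl,0,f['cx']],[0,fl,f['cy']],[0,0,1]])
    Rm=cv2.Rodrigues(np.array(f['rvec'],float))[0]; t=np.array(f['tvec'],float).ravel()
    return K,Rm,t
def ray(f,u,v,z):
    K,Rm,t=cam(f); c=-Rm.T@t; d=Rm.T@np.linalg.inv(K)@np.array([u,v,1.])
    return c+d*(z-c[2])/d[2]
def proj(f,p):
    K,Rm,t=cam(f); q=K@(Rm@np.array(p)+t); return q[:2]/q[2]
E
python3 - <<'E'
from h import *
for n in('top','scene'):
    f=grab(n,n+'0.png'); K,Rm,t=cam(f); print(n,f['fovy'],f['cx'],f['cy'],-Rm.T@t,Rm.round(3).tolist())
s=robot.state();print({k:np.round(v,3) for k,v in s.items()})
E
```

```text
top 43.30762687987924 279.4781073824447 207.21064587004386 [ 0.42428443 -0.00433931  0.98163509] [[0.025, -0.999, -0.026], [-0.997, -0.023, -0.079], [0.079, 0.028, -0.997]]
scene 51.02816670920938 281.4551862992136 209.12806268184355 [1.07757128 0.18485381 0.83368944] [[-0.281, 0.96, 0.007], [0.768, 0.229, -0.597], [-0.575, -0.163, -0.802]]
{'clock': np.float64(0.1), 'joint_positions': array([-1.216,  0.629,  0.038,  1.518, -0.027,  0.996, -0.02 ]), 'qvel': array([-0.   , -0.002,  0.001, -0.005,  0.   , -0.   ,  0.001]), 'joint_torque': array([ 3.0000e-03, -5.6453e+01,  1.2310e+00, -1.9397e+01,  1.1000e-02,
        5.0000e-03, -0.0000e+00]), 'eef_pos': array([0.265, 0.593, 0.209]), 'ee_rot': array([ 0.209,  0.978, -0.001, -0.   ]), 'wrist_force': array([ 0.324, -0.855, -0.027]), 'ft_torque': array([ 0.002, -0.017, -0.062]), 'finger_gap': np.float64(0.085)}
```

View pics/top0.png

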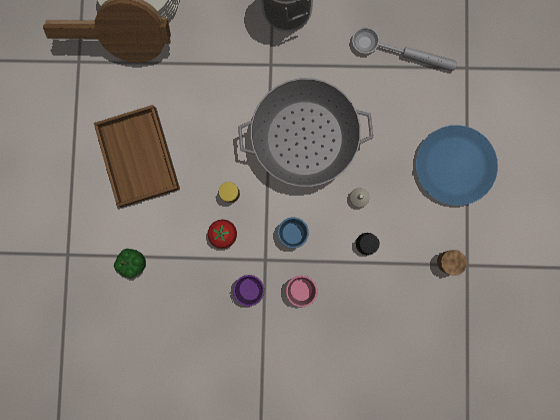

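View pics/scene0.png

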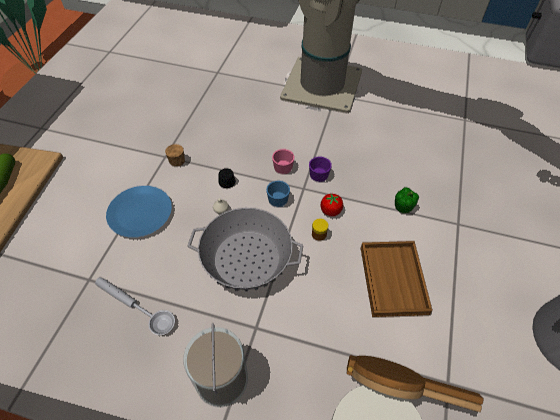

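The top view shows the tomato at (222,234), pepper (130,264), blue cup (293,233), black stopper (367,244), cork (452,263), spice jar (229,192) and garlic (358,198). The tray is at (136,157), the colander at (305,133) and the blue saucer at (456,166). The scene view agrees.

Possible mix-ups:
- **Cup:** blue (293,233), purple (249,291) or pink (301,291). I choose blue.
- **Saucer:** blue (456,166) or the white stack at the bottom edge of the scene view. I choose blue.
- **Stopper/cork:** black (367,244) and tan (452,263). Nothing else looks like them.
- **Pepper:** green (130,264), or the cucumber on the board in the scene view, which I leave out.

```bash
cat > m.py <<'E'
from h import *
def blob(f,lo,hi,box,k=3):
    hsv=cv2.cvtColor(f['frame'],cv2.COLOR_RGB2HSV); m=cv2.inRange(hsv,lo,hi)
    w=np.zeros_like(m); x0,y0,x1,y1=box; w[y0:y1,x0:x1]=255; m&=w
    m=cv2.morphologyEx(m,cv2.MORPH_CLOSE,np.ones((k,k)))
    cs=cv2.findContours(m,cv2.RETR_EXTERNAL,cv2.CHAIN_APPROX_NONE)[0]
    c=max(cs,key=cv2.contourArea); return cv2.convexHull(c)
def cen(h):
    M=cv2.moments(h); return M['m10']/M['m00'],M['m01']/M['m00']
def sq(u,v,r=28): return (u-r,v-r,u+r,v+r)
C={'tomato':((0,150,60),(8,255,255),.022,(222,234),(332,205)),
'pepper':((45,120,20),(80,255,255),.030,(130,264),(406,200)),
'cork':((8,70,60),(20,255,255),.022,(452,263),(175,156)),
'stopper':((0,0,0),(180,255,45),.019,(367,244),(226,178)),
'cup':((98,100,40),(115,255,255),.022,(293,233),(278,194)),
'spice':((20,120,60),(32,255,255),.035,(229,192),(320,229)),
'saucer':((98,100,40),(115,255,255),.010,(456,166),(140,211)),
}
E
python3 - <<'E'
from m import *
T=robot.grab_frame('top');S=robot.grab_frame('scene')
for n,(lo,hi,z,pt,ps) in C.items():
    r=60 if n=='saucer' else 24
    for f,p in((T,pt),(S,ps)):
        h=blob(f,lo,hi,sq(*p,r)); c=cen(h); print(n,np.round(c,1),'bbox',cv2.boundingRect(h),ray(f,*c,z).round(4))
# garlic
print('garlic',ray(T,358,198,.025),ray(S,221,207,.025))
h=blob(T,(5,70,30),(22,255,255),(85,95,190,215),5); r=cv2.minAreaRect(h); b=cv2.boxPoints(r)
print('tray',r,[ray(T,*q,.024).round(4)[:2].tolist() for q in b],np.mean([ray(T,*q,.024) for q in b],0))
g=T['frame']; 
cv2.imwrite('pics/crop.png',cv2.resize(g[80:310,90:500,::-1],None,fx=1.95,fy=1.95,interpolation=cv2.INTER_CUBIC))
# colander rim: hough
gray=cv2.cvtColor(g,cv2.COLOR_RGB2GRAY)
for (a,b) in((48,60),):
    print('rim',cv2.HoughCircles(gray[60:210,220:390],cv2.HOUGH_GRADIENT,1,50,param1=100,param2=20,minRadius=a,maxRadius=b))
fl=(gray>105).astype(np.uint8)*255; w=np.zeros_like(fl); cv2.circle(w,(305,138),45,255,-1); fl&=w
fl=cv2.morphologyEx(fl,cv2.MORPH_CLOSE,np.ones((7,7))); h=cv2.convexHull(max(cv2.findContours(fl,0,1)[0],key=cv2.contourArea))
print('floor',cv2.boundingRect(h),ray(T,*cen(h),.006))
for r,z in((.098,.06),(.069,.006)): print(1)
E
```

```text
tomato [221.9 233.4] bbox (208, 220, 29, 28) [0.4497 0.1258 0.022 ]
tomato [331.4 204.4] bbox (321, 194, 22, 22) [0.4494 0.1271 0.022 ]
pepper [129.3 262.7] bbox (114, 249, 31, 29) [0.3926 0.2903 0.03  ]
pepper [405.6 199.9] bbox (395, 188, 24, 25) [0.3935 0.2899 0.03  ]
cork [453.6 262.3] bbox (441, 250, 26, 26) [ 0.4082 -0.292   0.022 ]
cork [174.9 154.3] bbox (165, 144, 20, 22) [ 0.4067 -0.2873  0.022 ]
stopper [366.8 243.4] bbox (356, 233, 23, 22) [ 0.4382 -0.1373  0.019 ]
stopper [226.4 178.2] bbox (219, 169, 17, 19) [ 0.4419 -0.1357  0.019 ]
cup [292.5 232.3] bbox (278, 218, 30, 30) [ 0.455  -0.0025  0.022 ]
cup [277.8 192.9] bbox (267, 181, 23, 26) [ 0.4522 -0.0019  0.022 ]
spice [227.9 191.5] bbox (218, 182, 20, 20) [0.5253 0.1157 0.035 ]
spice [319.7 226.1] bbox (312, 219, 16, 16) [0.5257 0.1162 0.035 ]
saucer [456.2 164.9] bbox (416, 126, 81, 79) [ 0.5865 -0.3005  0.01  ]
saucer [138.5 211. ] bbox (106, 186, 66, 51) [ 0.5874 -0.2991  0.01  ]
garlic [ 0.51970361 -0.1196277   0.025     ] [ 0.53176509 -0.11444354  0.025     ]
tray ((135.95700073242188, 155.9538116455078), (89.84175109863281, 64.72895050048828), 73.61045837402344) [[0.6505, 0.374], [0.6871, 0.2594], [0.5273, 0.2056], [0.4912, 0.3185]] [0.58903199 0.289381   0.024     ]
rim [[[83.5 72.5 53.9]]]
floor (268, 102, 74, 73) [ 0.63177507 -0.02062179  0.006     ]
1
1
```

View pics/crop.png

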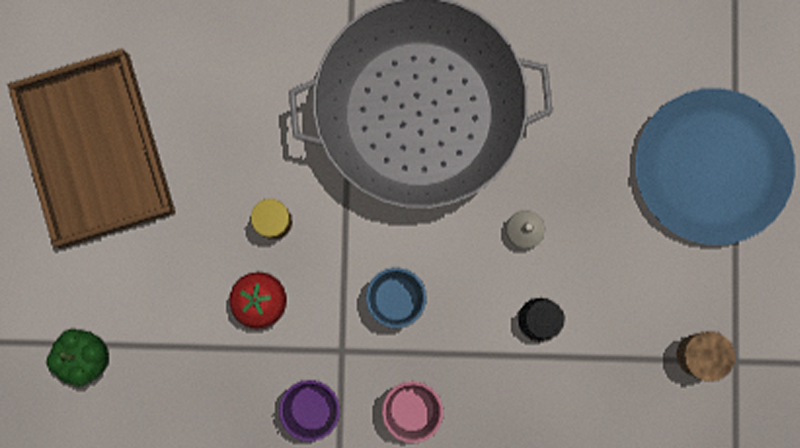

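The crop confirms the choices: blue cup between tomato and stopper, with purple and pink cups below. Jaws along world y clear every neighbour. The pepper goes first because it is nearest the start.

Emit:
drive_tool(delta_rot=[[0, 0, -0.105], [0, 0, -0.105], [0, 0, -0.105], [0, 0, -0.105], [0, 0, 0], [0, 0, 0], [0, 0, 0], [0, 0, 0], [0, 0, 0], [0, 0, 0], [0, 0, 0], [0, 0, 0]], delta_pos=[[0, 0, 0], [0, 0, 0], [0, 0, 0], [0, 0, 0], [-16, -38, 0], [-16, -38, 0], [-16, -38, 0], [-16, -38, 0], [-16, -38, 0], [-16, -38, 0], [-16, -38, 0], [-16, -38, 0]], fingers=[0, 0, 0, 0, 0, 0, 0, 0, 0, 0, 0, 0], force=35)

```text
clock: 1.2
eef_pos: [0.3951, 0.2954, 0.2043]
ee_rot: [-0.021, 1.0, 0.002, -0.003]
wrist_force: [0.2, -0.8, -0.0]
finger_gap: 0.0851
```

Emit:
drive_tool(delta_rot=[[0, 0, 0.04], [0, 0, 0], [0, 0, 0], [0, 0, 0], [0, 0, 0], [0, 0, 0], [0, 0, 0], [0, 0, 0]], delta_pos=[[2, -5, 25], [0, 0, 30], [0, 0, 30], [0, 0, 30], [0, 0, 30], [0, 0, 25], [0, 0, 15], [0, 0, 0]], fingers=[0, 0, 0, 0, 0, 0, 0, 0])

```text
clock: 1.87
eef_pos: [0.4046, 0.2775, 0.0152]
ee_rot: [0.013, 1.0, 0.002, 0.003]
wrist_force: [0.3, 1.3, 0.2]
finger_gap: 0.0857
```

Emit:
drive_tool(delta_rot=[[0, 0, 0], [0, 0, 0], [0, 0, 0]], delta_pos=[[11.5, 12.5, 0], [0, 0, 8], [0, 0, 0]], fingers=[0, 0, 0])

```text
clock: 2.12
eef_pos: [0.3939, 0.2899, 0.0069]
ee_rot: [0.014, 1.0, 0.001, 0.003]
wrist_force: [0.3, -0.6, -0.2]
finger_gap: 0.0853
```

Run:
```python
from h import *
grab('wrist','w1.png'); print(robot.state()['eef_pos'])
```

```text
[0.39393214 0.2907289  0.00748063]
```

View pics/w1.png

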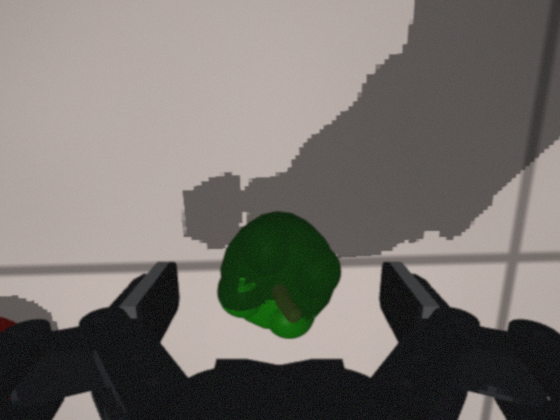

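The pepper sits centred at (280,272) between pads at (165,270) and (395,270). Closing.

Emit:
drive_tool(delta_rot=[[0, 0, 0], [0, 0, 0], [0, 0, 0], [0, 0, 0], [0, 0, 0], [0, 0, 0]], delta_pos=[[0, 0, 0], [0, 0, 0], [0, 0, 0], [0, 0, 0], [0, 0, 0], [0, 0, 0]], fingers=[1, 1, 1, 1, 1, 1])

```text
clock: 2.67
eef_pos: [0.3972, 0.2905, 0.011]
ee_rot: [0.015, 1.0, 0.003, 0.006]
wrist_force: [-0.5, 0.6, -0.3]
finger_gap: 0.0485
```

Emit:
drive_tool(delta_rot=[[0, 0, 0], [0, 0, 0], [0, 0, 0], [0, 0, 0], [0, 0, 0], [0, 0, 0], [0, 0, 0], [0, 0, 0]], delta_pos=[[0, 0, -10], [0, 0, -20], [0, 0, -25], [0, 0, -25], [0, 0, -25], [0, 0, -15], [0, 0, 0], [0, 0, 0]], fingers=[1, 1, 1, 1, 1, 1, 1, 1])

```text
clock: 3.33
eef_pos: [0.3951, 0.2881, 0.1394]
ee_rot: [0.015, 1.0, 0.002, 0.005]
wrist_force: [0.2, -0.0, -2.2]
finger_gap: 0.0486
```

Run:
```python
from h import *
grab('scene','s1.png'); s=robot.state(); print(s['eef_pos'],R.from_quat(s['ee_rot']).as_matrix().round(3).tolist(),s['finger_gap'],s['clock'])
```

```text
[0.39515949 0.2880977  0.13912915] [[-0.999, 0.03, 0.01], [0.03, 1.0, 0.005], [-0.01, 0.005, -1.0]] 0.04828716133617069 3.3833
```

View pics/s1.png

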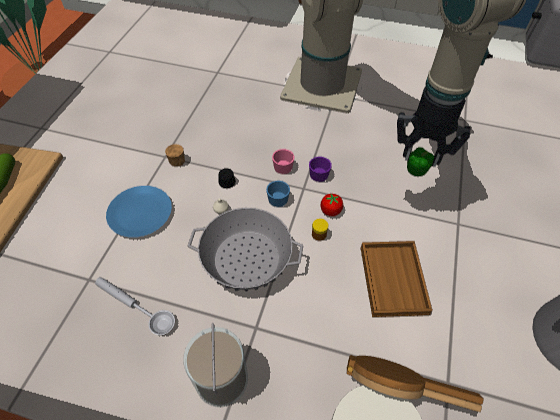

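The pepper is held in the fingers at (420,161) and nothing else has moved. Next: carry it to the far half of the colander.

Emit:
drive_tool(delta_rot=[[0, 0, 0], [0, 0, 0], [0, 0, 0], [0, 0, 0], [0, 0, 0], [0, 0, 0], [0, 0, 0], [0, 0, 0], [0, 0, 0], [0, 0, 0], [0, 0, 0], [0, 0, 0]], delta_pos=[[-14, -15, 0], [-28, -30, 0], [-28, -30, 0], [-28, -30, 0], [-28, -30, 0], [-28, -30, 0], [-28, -30, 0], [-28, -30, 0], [-28, -30, 0], [-28, -30, 0], [-11, -16, 0], [0, 0, 0]], fingers=[1, 1, 1, 1, 1, 1, 1, 1, 1, 1, 1, 1])

```text
clock: 4.38
eef_pos: [0.663, -0.0311, 0.1183]
ee_rot: [0.009, 1.0, -0.0, -0.009]
wrist_force: [0.3, -0.5, -1.3]
finger_gap: 0.0486
```

Emit:
drive_tool(delta_rot=[[0, 0, 0], [0, 0, 0]], delta_pos=[[0, 0, 0], [0, 0, 0]], fingers=[1, 1])

```text
clock: 4.55
eef_pos: [0.6608, -0.0325, 0.1144]
ee_rot: [0.01, 1.0, -0.0, -0.012]
wrist_force: [-0.7, 0.8, -1.1]
finger_gap: 0.0486
```

Emit:
drive_tool(delta_rot=[[0, -0.024, -0.02], [0, 0, 0], [0, 0, 0], [0, 0, 0], [0, 0, 0], [0, 0, 0], [0, 0, 0]], delta_pos=[[-2, 11.5, 0], [0, 0, 15], [0, 0, 20], [0, 0, 20], [0, 0, 20], [0, 0, 10], [0, 0, 0]], fingers=[1, 1, 1, 1, 1, 1, 1])

```text
clock: 5.13
eef_pos: [0.6549, -0.0039, 0.0247]
ee_rot: [-0.009, 1.0, 0.004, -0.004]
wrist_force: [-0.4, -0.1, -0.5]
finger_gap: 0.0483
```

Emit:
drive_tool(delta_rot=[[0, 0, 0.018], [0, 0, 0], [0, 0, 0]], delta_pos=[[-5, -12, 0], [0, 0, 0], [0, 0, 0]], fingers=[1, 1, 1])

```text
clock: 5.38
eef_pos: [0.6599, -0.0135, 0.0256]
ee_rot: [-0.001, 1.0, 0.004, -0.004]
wrist_force: [-1.2, 1.1, -0.2]
finger_gap: 0.0481
```

Emit:
drive_tool(delta_rot=[[0, 0, 0], [0, 0, 0], [0, 0, 0], [0, 0, 0]], delta_pos=[[-3, -7, 0], [0, 0, 4], [0, 0, 3], [0, 0, 0]], fingers=[1, 1, 1, 1])

```text
clock: 5.72
eef_pos: [0.6662, -0.0231, 0.0216]
ee_rot: [0.0, 1.0, 0.004, -0.001]
wrist_force: [0.7, -0.5, -0.0]
finger_gap: 0.0483
```

Emit:
drive_tool(delta_rot=[[0, 0, 0], [0, 0, 0], [0, 0, 0]], delta_pos=[[0, 0, 3], [0, 0, 3], [0, 0, 0]], fingers=[1, 1, 1])

```text
clock: 5.97
eef_pos: [0.6667, -0.0232, 0.0161]
ee_rot: [0.001, 1.0, 0.004, -0.0]
wrist_force: [0.0, -0.2, 3.3]
finger_gap: 0.0482
```

Emit:
drive_tool(delta_rot=[[0, 0, 0], [0, 0, 0], [0, 0, 0], [0, 0, 0]], delta_pos=[[0, 0, 0], [0, 0, 0], [0, 0, 0], [0, 0, 0]], fingers=[0.35, 0.25, 0.22, 0.22])

```text
clock: 6.3
eef_pos: [0.6665, -0.0226, 0.0156]
ee_rot: [0.0, 1.0, 0.004, -0.001]
wrist_force: [0.8, 0.1, 0.3]
finger_gap: 0.0666
```

Emit:
drive_tool(delta_rot=[[0, 0, 0], [0, 0, 0], [0, 0, 0], [0, 0, 0], [0, 0, 0], [0, 0, 0], [0, 0, 0]], delta_pos=[[0, 0, -10], [0, 0, -20], [0, 0, -30], [0, 0, -30], [0, 0, -25], [0, 0, -10], [0, 0, 0]], fingers=[0.22, 0.22, 0.22, 0.22, 0.22, 0.1, 0])

```text
clock: 6.88
eef_pos: [0.6652, -0.023, 0.1468]
ee_rot: [-0.0, 1.0, 0.004, -0.003]
wrist_force: [-0.5, -1.1, -0.9]
finger_gap: 0.0854
```

Run:
```python
from h import *
grab('scene','s2.png'); s=robot.state(); print(s['eef_pos'],s['ee_rot'].round(3),s['qvel'].round(3))
```

```text
[ 0.66503554 -0.02300841  0.1459179 ] [-0.     1.     0.004 -0.003] [-0.002  0.041  0.001  0.027  0.002 -0.018 -0.   ]
```

View pics/s2.png

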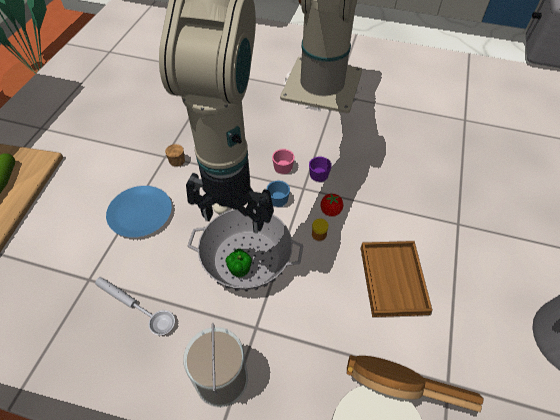

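The pepper stands upright in the colander at (238,263). Tomato next.

Emit:
drive_tool(delta_rot=[[0, 0, 0], [0, 0, 0], [0, 0, 0], [0, 0, 0], [0, 0, 0], [0, 0, 0], [0, 0, 0], [0, 0, 0], [0, 0, 0], [0, 0, 0], [0, 0, 0]], delta_pos=[[14, 10, 0], [27, 19, 0], [27, 19, 0], [27, 19, 0], [27, 19, 0], [27, 19, 0], [27, 19, 0], [27, 19, 0], [12, 7, 0], [0, 0, 0], [0, 0, 0]], fingers=[0, 0, 0, 0, 0, 0, 0, 0, 0, 0, 0])

```text
clock: 7.85
eef_pos: [0.429, 0.1277, 0.1328]
ee_rot: [0.001, 1.0, 0.0, -0.016]
wrist_force: [0.2, 0.1, 0.9]
finger_gap: 0.0856
```

Emit:
drive_tool(delta_rot=[[0, -0.016, 0], [0, -0.016, 0], [0, 0, 0], [0, 0, 0], [0, 0, 0], [0, 0, 0]], delta_pos=[[-10, 0, 15], [-8, 0, 20], [0, 0, 20], [0, 0, 15], [0, 0, 0], [0, 0, 0]], fingers=[0, 0, 0, 0, 0, 0])

```text
clock: 8.35
eef_pos: [0.4536, 0.1227, 0.0566]
ee_rot: [0.005, 1.0, -0.001, 0.002]
wrist_force: [0.0, -0.4, 0.4]
finger_gap: 0.0853
```

Emit:
drive_tool(delta_rot=[[0, 0, 0], [0, 0, 0], [0, 0, 0], [0, 0, 0], [0, 0, 0], [0, 0, 0]], delta_pos=[[3, 3, 0], [0, 0, 10], [0, 0, 20], [0, 0, 15], [0, 0, 5], [0, 0, 0]], fingers=[0, 0, 0, 0, 0, 0])

```text
clock: 8.85
eef_pos: [0.4552, 0.1252, 0.0064]
ee_rot: [0.006, 1.0, -0.0, 0.006]
wrist_force: [1.0, -0.6, 0.5]
finger_gap: 0.085
```

Emit:
drive_tool(delta_rot=[[0, 0.012, -0.012], [0, 0, 0], [0, 0, 0]], delta_pos=[[5.5, 1, 3], [0, 0, 1], [0, 0, 0]], fingers=[0, 0, 0])

```text
clock: 9.1
eef_pos: [0.4505, 0.1271, 0.0027]
ee_rot: [-0.001, 1.0, 0.0, 0.001]
wrist_force: [0.9, 0.3, -0.4]
finger_gap: 0.0851
```

Emit:
drive_tool(delta_rot=[[0, 0, 0], [0, 0, 0], [0, 0, 0], [0, 0, 0], [0, 0, 0]], delta_pos=[[0, 0, 0], [0, 0, 0], [0, 0, 0], [0, 0, 0], [0, 0, 0]], fingers=[1, 1, 1, 1, 1])

```text
clock: 9.52
eef_pos: [0.4515, 0.1276, 0.0047]
ee_rot: [-0.001, 1.0, 0.001, 0.002]
wrist_force: [0.1, 0.6, -0.2]
finger_gap: 0.0474
```

Emit:
drive_tool(delta_rot=[[0, 0, 0], [0, 0, 0], [0, 0, 0], [0, 0, 0]], delta_pos=[[0, 0, -4], [0, 0, -6], [0, 0, -4], [0, 0, 0]], fingers=[1, 1, 1, 1])

```text
clock: 9.85
eef_pos: [0.4515, 0.1278, 0.0202]
ee_rot: [-0.001, 1.0, 0.001, 0.002]
wrist_force: [0.2, 0.2, -0.5]
finger_gap: 0.0475
```

Run:
```python
from h import *
f=grab('wrist'); g=grab('scene'); u,v=330,200
c=cv2.resize(g['frame'][v-70:v+70,u-93:u+93,::-1],(560,420),interpolation=cv2.INTER_CUBIC)
cv2.imwrite('pics/t1.png',cv2.resize(np.hstack([f['frame'][:,:,::-1],c]),(800,300))); s=robot.state(); print(s['eef_pos'],s['finger_gap'],s['wrist_force'])
```

```text
[0.45131553 0.12764748 0.0196933 ] 0.0474366649889673 [ 0.46378596 -0.73639749 -0.89045192]
```

View pics/t1.png

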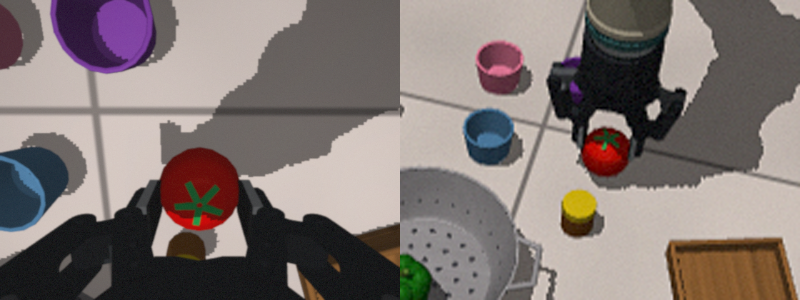

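The tomato is held level: wrist half (200,190), scene half (606,150). The spice jar is untouched.

Emit:
drive_tool(delta_rot=[[0, 0, 0], [0, 0, 0], [0, 0, 0], [0, 0, 0], [0, 0, 0], [0, 0, 0], [0, 0, 0]], delta_pos=[[0, 0, -10], [0, 0, -25], [0, 0, -30], [0, 0, -30], [0, 0, -15], [0, 0, 0], [0, 0, 0]], fingers=[1, 1, 1, 1, 1, 1, 1])

```text
clock: 10.53
eef_pos: [0.4491, 0.1269, 0.1362]
ee_rot: [-0.002, 1.0, 0.0, 0.001]
wrist_force: [-1.3, 0.5, -0.8]
finger_gap: 0.0473
```

Emit:
drive_tool(delta_rot=[[0, 0, 0], [0, 0, 0], [0, 0, 0], [0, 0, 0], [0, 0, 0], [0, 0, 0], [0, 0, 0], [0, 0, 0], [0, 0, 0], [0, 0, 0], [0, 0, 0], [0, 0, 0]], delta_pos=[[-8, -8, 0], [-16, -16, 0], [-16, -16, 0], [-16, -16, 0], [-16, -16, 0], [-16, -16, 0], [-16, -16, 0], [-16, -16, 0], [-14, -14, 0], [-8, -8, 0], [0, 0, 0], [0, 0, 0]], fingers=[1, 1, 1, 1, 1, 1, 1, 1, 1, 1, 1, 1])

```text
clock: 11.53
eef_pos: [0.5921, -0.0321, 0.1187]
ee_rot: [-0.002, 1.0, -0.003, -0.013]
wrist_force: [1.1, 0.6, -0.7]
finger_gap: 0.0473
```

Emit:
drive_tool(delta_rot=[[-0.003, -0.013, 0], [-0.003, -0.013, 0], [0, 0, 0], [0, 0, 0], [0, 0, 0]], delta_pos=[[-3, 4, 0], [-3, 4, 0], [0, 0, 0], [0, 0, 0], [0, 0, 0]], fingers=[1, 1, 1, 1, 1])

```text
clock: 11.95
eef_pos: [0.5946, -0.02, 0.1162]
ee_rot: [-0.004, 1.0, 0.001, -0.002]
wrist_force: [-0.4, 0.2, 0.3]
finger_gap: 0.0472
```

Emit:
drive_tool(delta_rot=[[0, 0, 0], [0, 0, 0], [0, 0, 0], [0, 0, 0], [0, 0, 0], [0, 0, 0], [0, 0, 0], [0, 0, 0]], delta_pos=[[-3, 0, 10], [0, 0, 20], [0, 0, 20], [0, 0, 20], [0, 0, 12], [0, 0, 4], [0, 0, 0], [0, 0, 0]], fingers=[1, 1, 1, 1, 1, 1, 1, 1])

```text
clock: 12.62
eef_pos: [0.5999, -0.0168, 0.026]
ee_rot: [-0.006, 1.0, 0.002, 0.001]
wrist_force: [0.7, -0.9, -0.8]
finger_gap: 0.0471
```

Emit:
drive_tool(delta_rot=[[0, 0, 0], [0, 0, 0], [0, 0, 0], [0, 0, 0], [0, 0, 0], [0, 0, 0]], delta_pos=[[0, -3, 4], [0, 0, 4], [0, 0, 3], [0, 0, 3], [0, 0, 1], [0, 0, 0]], fingers=[1, 1, 1, 1, 1, 1])

```text
clock: 13.12
eef_pos: [0.6027, -0.0202, 0.0125]
ee_rot: [-0.006, 1.0, 0.002, 0.004]
wrist_force: [-0.0, 0.7, -1.0]
finger_gap: 0.0475
```

Emit:
drive_tool(delta_rot=[[0, 0, 0], [0, 0, 0]], delta_pos=[[0, 0, 2.5], [0, 0, 0]], fingers=[1, 1])

```text
clock: 13.28
eef_pos: [0.6035, -0.0202, 0.0106]
ee_rot: [-0.006, 1.0, 0.002, 0.005]
wrist_force: [0.3, 0.4, -1.3]
finger_gap: 0.0475
```

Emit:
drive_tool(delta_rot=[[0, 0, 0], [0, 0, 0], [0, 0, 0], [0, 0, 0], [0, 0, 0], [0, 0, 0]], delta_pos=[[0, 0, 1.5], [0, 0, 0], [0, 0, 0], [0, 0, 0], [0, 0, 0], [0, 0, 0]], fingers=[1, 1, 0.36, 0.28, 0.22, 0.22])

```text
clock: 13.78
eef_pos: [0.6046, -0.02, 0.0109]
ee_rot: [-0.006, 1.0, 0.002, 0.006]
wrist_force: [-0.0, -0.1, -0.1]
finger_gap: 0.0666
```

Emit:
drive_tool(delta_rot=[[0, 0, 0], [0, 0, 0], [0, 0, 0], [0, 0, 0], [0, 0, 0], [0, 0, 0], [0, 0, 0]], delta_pos=[[0, 0, -10], [0, 0, -20], [0, 0, -30], [0, 0, -30], [0, 0, -25], [0, 0, -10], [0, 0, 0]], fingers=[0.22, 0.22, 0.22, 0.22, 0.22, 0.1, 0])

```text
clock: 14.37
eef_pos: [0.6013, -0.0202, 0.1419]
ee_rot: [-0.006, 1.0, 0.002, 0.004]
wrist_force: [0.3, 0.3, 0.7]
finger_gap: 0.0854
```

Emit:
drive_tool(delta_rot=[[0, 0, 0], [0, 0, 0], [0, 0, 0], [0, 0, 0], [0, 0, 0], [0, 0, 0], [0, 0, 0], [0, 0, 0], [0, 0, 0], [0, 0, 0]], delta_pos=[[10, 1, 0], [22, 3, 0], [22, 3, 0], [22, 3, 0], [22, 3, 0], [22, 3, 0], [12, 1, 0], [4, 0, 0], [0, 0, 0], [0, 0, 0]], fingers=[0, 0, 0, 0, 0, 0, 0, 0, 0, 0])

```text
clock: 15.2
eef_pos: [0.4547, -0.0051, 0.1335]
ee_rot: [-0.006, 1.0, 0.002, -0.001]
wrist_force: [2.0, -0.0, -0.1]
finger_gap: 0.0854
```

Run:
```python
from m import *
T=grab('top','top1.png')
for n in('tomato','pepper'):
    lo,hi=C[n][:2]; h=blob(T,lo,hi,(245,75,365,190)); c=cen(h); print(n,np.round(c,1),cv2.boundingRect(h),ray(T,*c,.03).round(4))
```

```text
tomato [305.1 151.2] (292, 137, 28, 29) [ 0.6025 -0.0221  0.03  ]
pepper [307.6 116.5] (294, 102, 29, 29) [ 0.6668 -0.0253  0.03  ]
```

View pics/top1.png

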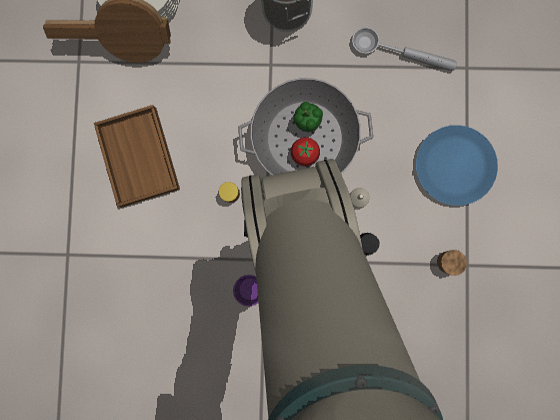

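Both sit upright side by side on the colander floor: pepper (308,116), tomato (305,151). Measured at (0.667,−0.025) and (0.603,−0.022). Now descending on the blue cup.

Emit:
drive_tool(delta_rot=[[0, 0, 0.012], [0, 0, 0], [0, 0, 0], [0, 0, 0], [0, 0, 0], [0, 0, 0], [0, 0, 0], [0, 0, 0]], delta_pos=[[2, 2, 10], [2, 0, 20], [0, 0, 20], [0, 0, 15], [0, 0, 8], [0, 0, 0], [0, 0, 0], [0, 0, 0]], fingers=[0, 0, 0, 0, 0, 0, 0, 0])

```text
clock: 15.92
eef_pos: [0.4623, -0.0029, 0.0574]
ee_rot: [0.001, 1.0, 0.002, 0.005]
wrist_force: [-0.9, 0.2, 0.9]
finger_gap: 0.0853
```

Emit:
drive_tool(delta_rot=[[0.004, 0.01, 0], [0, 0, 0], [0, 0, 0], [0, 0, 0], [0, 0, 0], [0, 0, 0], [0, 0, 0]], delta_pos=[[6, 1, 0], [3, 0, 10], [0, 0, 20], [0, 0, 14], [0, 0, 5], [0, 0, 0], [0, 0, 0]], fingers=[0, 0, 0, 0, 0, 0, 0])

```text
clock: 16.5
eef_pos: [0.4571, -0.0011, 0.0122]
ee_rot: [0.002, 1.0, 0.0, 0.005]
wrist_force: [-0.9, -0.0, -0.2]
finger_gap: 0.0857
```

Emit:
drive_tool(delta_rot=[[0, 0.01, 0], [0, 0, 0], [0, 0, 0], [0, 0, 0]], delta_pos=[[3, -1, 4], [0, 0, 3], [0, 0, 0], [0, 0, 0]], fingers=[0, 0, 0, 0])

```text
clock: 16.83
eef_pos: [0.4553, -0.0024, 0.0073]
ee_rot: [0.002, 1.0, -0.0, 0.001]
wrist_force: [-1.2, -0.7, 0.2]
finger_gap: 0.0849
```

Emit:
drive_tool(delta_rot=[[0, 0, 0], [0, 0, 0], [0, 0, 0], [0, 0, 0], [0, 0, 0]], delta_pos=[[0, 0, 0], [0, 0, 0], [0, 0, 0], [0, 0, 0], [0, 0, 0]], fingers=[1, 1, 1, 1, 1])

```text
clock: 17.25
eef_pos: [0.456, -0.0025, 0.0092]
ee_rot: [0.002, 1.0, -0.0, 0.002]
wrist_force: [-0.4, 0.3, -1.1]
finger_gap: 0.0536
```

Emit:
drive_tool(delta_rot=[[0, 0, 0], [0, 0, 0], [0, 0, 0], [0, 0, 0], [0, 0, 0], [0, 0, 0], [0, 0, 0]], delta_pos=[[0, 0, -8], [0, 0, -20], [0, 0, -30], [0, 0, -30], [0, 0, -12], [0, 0, 0], [0, 0, 0]], fingers=[1, 1, 1, 1, 1, 1, 1])

```text
clock: 17.83
eef_pos: [0.4538, -0.0023, 0.1146]
ee_rot: [0.001, 1.0, -0.001, 0.0]
wrist_force: [0.5, -1.0, -1.7]
finger_gap: 0.0538
```

Run:
```python
from m import *
f=grab('wrist'); g=grab('scene'); u,v=270,170
c=cv2.resize(g['frame'][v-70:v+70,u-93:u+93,::-1],(560,420),interpolation=cv2.INTER_CUBIC)
cv2.imwrite('pics/c1.png',cv2.resize(np.hstack([f['frame'][:,:,::-1],c]),(800,300))); s=robot.state(); print(s['eef_pos'],s['finger_gap'],s['wrist_force'])
```

```text
[ 0.45317613 -0.00229091  0.11360684] 0.05373953672686965 [-0.37971482  0.79201349 -1.2835267 ]
```

View pics/c1.png

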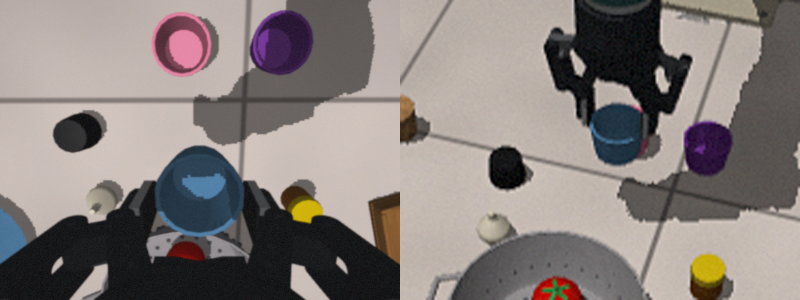

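The blue cup is held upright: wrist half (200,190), scene half (615,135). The pink and purple cups have not moved.

Emit:
drive_tool(delta_rot=[[0, 0, 0], [0, 0, 0], [0, 0, 0], [0, 0, 0], [0, 0, 0], [0, 0, 0], [0, 0, 0], [0, 0, 0], [0, 0, 0], [0, 0, 0], [0, 0, 0], [0, 0, 0]], delta_pos=[[-6, -12, -2], [-12, -27, -2], [-14, -30, -2], [-14, -30, -2], [-14, -30, -2], [-14, -30, -2], [-14, -30, -2], [-14, -30, -2], [-14, -30, -2], [-12, -27, 0], [-6, -14, 0], [0, 0, 0]], fingers=[1, 1, 1, 1, 1, 1, 1, 1, 1, 1, 1, 1])

```text
clock: 18.93
eef_pos: [0.5821, -0.3009, 0.1078]
ee_rot: [-0.005, 1.0, 0.003, -0.018]
wrist_force: [-0.9, -0.6, -1.0]
finger_gap: 0.0536
```

Emit:
drive_tool(delta_rot=[[0, 0, 0], [0, 0, 0]], delta_pos=[[0, 0, 0], [0, 0, 0]], fingers=[1, 1])

```text
clock: 19.1
eef_pos: [0.5796, -0.3, 0.1037]
ee_rot: [-0.004, 1.0, 0.004, -0.021]
wrist_force: [-0.4, -0.8, -1.7]
finger_gap: 0.0534
```

Emit:
drive_tool(delta_rot=[[0.004, -0.02, 0.008], [0.004, -0.02, 0], [0, 0, 0], [0, 0, 0], [0, 0, 0], [0, 0, 0], [0, 0, 0], [0, 0, 0]], delta_pos=[[-3, 0, 8], [-3, 0, 18], [0, 0, 18], [0, 0, 14], [0, 0, 6], [0, 0, 0], [0, 0, 0], [0, 0, 0]], fingers=[1, 1, 1, 1, 1, 1, 1, 1])

```text
clock: 19.77
eef_pos: [0.582, -0.2842, 0.0356]
ee_rot: [-0.008, 1.0, 0.004, -0.004]
wrist_force: [0.3, -0.1, -1.3]
finger_gap: 0.0536
```

Emit:
drive_tool(delta_rot=[[0.004, -0.004, 0.008], [0.004, -0.004, 0.008], [0, 0, 0], [0, 0, 0], [0, 0, 0]], delta_pos=[[-2, -6, 0], [-2, -6, 0], [0, 0, 0], [0, 0, 0], [0, 0, 0]], fingers=[1, 1, 1, 1, 1])

```text
clock: 20.18
eef_pos: [0.589, -0.2985, 0.0391]
ee_rot: [0.001, 1.0, -0.001, 0.003]
wrist_force: [-0.4, -0.7, -1.6]
finger_gap: 0.0534
```

Emit:
drive_tool(delta_rot=[[0, 0, 0], [0, 0, 0], [0, 0, 0], [0, 0, 0], [0, 0, 0], [0, 0, 0], [0, 0, 0]], delta_pos=[[1, -1, 6], [1, 0, 6], [0, 0, 5], [0, 0, 3], [0, 0, 2], [0, 0, 0], [0, 0, 0]], fingers=[1, 1, 1, 1, 1, 1, 1])

```text
clock: 20.77
eef_pos: [0.5869, -0.3001, 0.015]
ee_rot: [0.001, 1.0, -0.001, 0.003]
wrist_force: [-0.7, 0.4, 1.9]
finger_gap: 0.0536
```

Emit:
drive_tool(delta_rot=[[0, 0, 0], [0, 0, 0], [0, 0, 0], [0, 0, 0]], delta_pos=[[0, 0, 0], [0, 0, 0], [0, 0, 0], [0, 0, 0]], fingers=[0.3, 0.2, 0.1, 0.1])

```text
clock: 21.1
eef_pos: [0.5873, -0.2999, 0.0154]
ee_rot: [0.001, 1.0, -0.001, 0.003]
wrist_force: [0.6, 0.1, -0.7]
finger_gap: 0.0768
```

Emit:
drive_tool(delta_rot=[[0, 0, 0], [0, 0, 0], [0, 0, 0], [0, 0, 0], [0, 0, 0], [0, 0, 0], [0, 0, 0]], delta_pos=[[0, 0, -8], [0, 0, -20], [0, 0, -30], [0, 0, -30], [0, 0, -12], [0, 0, 0], [0, 0, 0]], fingers=[0.1, 0.1, 0, 0, 0, 0, 0])

```text
clock: 21.68
eef_pos: [0.5863, -0.2988, 0.1215]
ee_rot: [0.001, 1.0, -0.001, 0.003]
wrist_force: [-0.1, -0.0, -0.6]
finger_gap: 0.0855
```

Emit:
drive_tool(delta_rot=[[0, 0, 0], [0, 0, 0], [0, 0, 0], [0, 0, 0], [0, 0, 0], [0, 0, 0], [0, 0, 0], [0, 0, 0], [0, 0, 0], [0, 0, 0], [0, 0, 0]], delta_pos=[[10, 1, 0], [24, 1, 0], [26, 2, 0], [26, 2, 0], [26, 2, 0], [26, 1, 0], [18, 0, 0], [8, 0, 0], [2, 0, 0], [0, 0, 0], [0, 0, 0]], fingers=[0, 0, 0, 0, 0, 0, 0, 0, 0, 0, 0])

```text
clock: 22.6
eef_pos: [0.41, -0.2849, 0.1119]
ee_rot: [-0.0, 1.0, 0.003, -0.001]
wrist_force: [-1.0, -0.0, -0.3]
finger_gap: 0.0852
```

Run:
```python
from m import *
g=grab('scene'); T=grab('top','top2.png')
lo,hi=C['cup'][:2]
f=T; hsv=cv2.cvtColor(f['frame'],cv2.COLOR_RGB2HSV)
c=cv2.resize(T['frame'][110:310,380:540,::-1],(400,500),interpolation=cv2.INTER_CUBIC)
d=cv2.resize(g['frame'][130:255,80:180,::-1],(400,500),interpolation=cv2.INTER_CUBIC)
cv2.imwrite('pics/k1.png',np.hstack([c,d]))
for n,(ff,p) in {'t':(T,C['cork'][3]),'s':(g,C['cork'][4])}.items():
    h=blob(ff,*C['cork'][:2],sq(*p,24)); print(n,cen(h),cv2.boundingRect(h),ray(ff,*cen(h),.022))
print(robot.state()['eef_pos'])
```

```text
t (451.98989898989896, 252.74242424242425) (444, 250, 17, 6) [ 0.4251912  -0.28922248  0.022     ]
s (174.87931951089845, 154.36416799574693) (165, 144, 20, 22) [ 0.40707254 -0.28725456  0.022     ]
[ 0.41057298 -0.28474657  0.11197649]
```

View pics/k1.png

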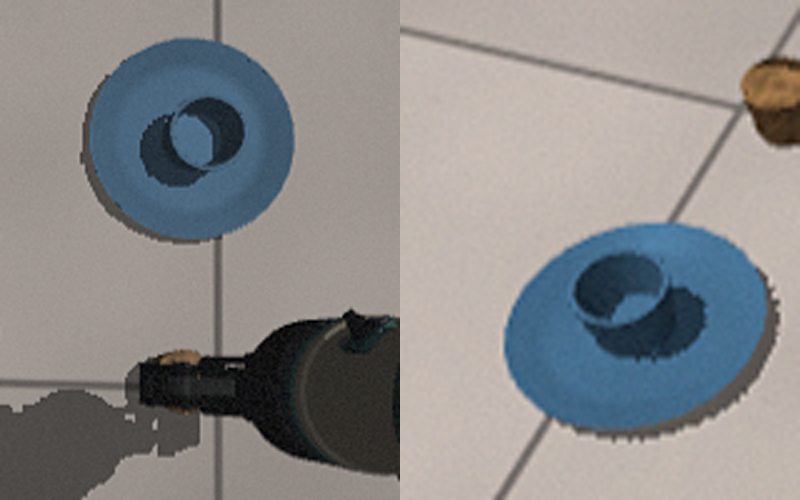

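The top crop shows the cup rim at (207,132), upright and centred on the saucer once parallax is allowed for. The cork is still standing under the gripper. Next: descend on the cork.

Emit:
drive_tool(delta_rot=[[0, 0, 0], [0, 0, 0], [0, 0, 0], [0, 0, 0], [0, 0, 0], [0, 0, 0], [0, 0, 0]], delta_pos=[[3, -2, 8], [3, -1, 18], [0, 0, 18], [0, 0, 10], [0, 0, 4], [0, 0, 0], [0, 0, 0]], fingers=[0, 0, 0, 0, 0, 0, 0])

```text
clock: 23.28
eef_pos: [0.4106, -0.2878, 0.0497]
ee_rot: [-0.003, 1.0, 0.003, 0.002]
wrist_force: [1.5, -0.5, 0.4]
finger_gap: 0.0854
```

Emit:
drive_tool(delta_rot=[[0.004, 0.004, 0.006], [0, 0, 0], [0, 0, 0], [0, 0, 0], [0, 0, 0], [0, 0, 0], [0, 0, 0], [0, 0, 0]], delta_pos=[[3, 0, 8], [2, 0, 15], [0, 0, 12], [0, 0, 5], [0, 0, 2], [0, 0, 0], [0, 0, 0], [0, 0, 0]], fingers=[0, 0, 0, 0, 0, 0, 0, 0])

```text
clock: 23.95
eef_pos: [0.4086, -0.2892, 0.0081]
ee_rot: [0.001, 1.0, -0.001, 0.003]
wrist_force: [0.0, -0.5, -0.0]
finger_gap: 0.0853
```

Emit:
drive_tool(delta_rot=[[0, 0, 0], [0, 0, 0], [0, 0, 0], [0, 0, 0], [0, 0, 0], [0, 0, 0], [0, 0, 0], [0, 0, 0]], delta_pos=[[2, 0, 3], [0, 0, 0], [0, 0, 0], [0, 0, 0], [0, 0, 0], [0, 0, 0], [0, 0, 0], [0, 0, 0]], fingers=[0, 0, 1, 1, 1, 1, 1, 1])

```text
clock: 24.62
eef_pos: [0.4075, -0.2901, 0.0071]
ee_rot: [0.001, 1.0, -0.003, 0.005]
wrist_force: [0.0, -0.1, -0.8]
finger_gap: 0.0432
```

Emit:
drive_tool(delta_rot=[[0, 0, 0], [0, 0, 0], [0, 0, 0], [0, 0, 0], [0, 0, 0], [0, 0, 0], [0, 0, 0]], delta_pos=[[0, 0, -8], [0, 0, -20], [0, 0, -30], [0, 0, -30], [0, 0, -12], [0, 0, 0], [0, 0, 0]], fingers=[1, 1, 1, 1, 1, 1, 1])

```text
clock: 25.2
eef_pos: [0.4057, -0.2887, 0.1124]
ee_rot: [0.0, 1.0, -0.002, 0.004]
wrist_force: [0.2, 1.0, -0.9]
finger_gap: 0.0431
```

Run:
```python
from m import *
g=grab('scene'); hsv=cv2.cvtColor(g['frame'],cv2.COLOR_RGB2HSV)
h=blob(g,*C['cork'][:2],(130,80,220,175)); print(cen(h),cv2.boundingRect(h)); s=robot.state(); p=s['eef_pos']
print(p,s['finger_gap'],'expected px',proj(g,p-[0,0,-.015]))
```

```text
(164.5472481827622, 123.02284527518171) (155, 111, 21, 24)
[ 0.40561862 -0.28868405  0.11216029] 0.04336987112185944 expected px [166.15049576 122.48105643]
```

The cork is in the grip: pixel (165,123) against (166,122) expected. Now to the far slot of the tray.

Emit:
drive_tool(delta_rot=[[0, 0, 0], [0, 0, 0], [0, 0, 0], [0, 0, 0], [0, 0, 0], [0, 0, 0], [0, 0, 0], [0, 0, 0], [0, 0, 0], [0, 0, 0], [0, 0, 0], [0, 0, 0]], delta_pos=[[-4, 12, -3], [-10, 28, -2], [-12, 35, -2], [-12, 35, -2], [-12, 35, -2], [-12, 35, -2], [-12, 35, -2], [-12, 35, -2], [-10, 28, -1], [-5, 15, 0], [0, 0, 0], [0, 0, 0]], fingers=[1, 1, 1, 1, 1, 1, 1, 1, 1, 1, 1, 1])

```text
clock: 26.25
eef_pos: [0.5028, 0.03, 0.1179]
ee_rot: [-0.001, 1.0, 0.003, -0.008]
wrist_force: [-0.5, -1.0, -0.1]
finger_gap: 0.0433
```

Emit:
drive_tool(delta_rot=[[0.006, -0.016, 0], [0, 0, 0], [0, 0, 0], [0, 0, 0], [0, 0, 0], [0, 0, 0], [0, 0, 0], [0, 0, 0], [0, 0, 0], [0, 0, 0], [0, 0, 0], [0, 0, 0]], delta_pos=[[-5, 12, -1], [-13, 28, -1], [-15, 34, -1], [-15, 34, -1], [-15, 34, -1], [-15, 34, -1], [-15, 34, -1], [-13, 30, -1], [-8, 18, -1], [-4, 8, 0], [0, 0, 0], [0, 0, 0]], fingers=[1, 1, 1, 1, 1, 1, 1, 1, 1, 1, 1, 1])

```text
clock: 27.25
eef_pos: [0.6165, 0.2829, 0.109]
ee_rot: [0.012, 1.0, -0.011, -0.014]
wrist_force: [-0.5, -0.5, -0.3]
finger_gap: 0.0432
```

Emit:
drive_tool(delta_rot=[[-0.011, -0.014, -0.012], [-0.011, -0.014, -0.012], [0, 0, 0], [0, 0, 0], [0, 0, 0], [0, 0, 0], [0, 0, 0], [0, 0, 0]], delta_pos=[[-2, 7, 5], [-2, 6, 15], [0, 0, 18], [0, 0, 16], [0, 0, 8], [0, 0, 2], [0, 0, 0], [0, 0, 0]], fingers=[1, 1, 1, 1, 1, 1, 1, 1])

```text
clock: 27.92
eef_pos: [0.619, 0.2761, 0.0407]
ee_rot: [0.007, 1.0, -0.007, -0.003]
wrist_force: [1.1, -0.0, -0.8]
finger_gap: 0.0432
```

Emit:
drive_tool(delta_rot=[[-0.007, -0.003, -0.007], [-0.007, -0.003, -0.007], [0, 0, 0], [0, 0, 0], [0, 0, 0], [0, 0, 0]], delta_pos=[[-2, 9, 0], [-1, 10, 0], [0, 4, 0], [0, 0, 0], [0, 0, 0], [0, 0, 0]], fingers=[1, 1, 1, 1, 1, 1])

```text
clock: 28.42
eef_pos: [0.6247, 0.3036, 0.0445]
ee_rot: [-0.001, 1.0, 0.003, 0.003]
wrist_force: [-0.3, -0.4, -0.4]
finger_gap: 0.0432
```

Emit:
drive_tool(delta_rot=[[0, 0, 0], [0, 0, 0], [0, 0, 0], [0, 0, 0], [0, 0, 0], [0, 0, 0], [0, 0, 0]], delta_pos=[[2, -1, 6], [0, -1, 10], [0, 0, 7], [0, 0, 4], [0, 0, 2], [0, 0, 0], [0, 0, 0]], fingers=[1, 1, 1, 1, 1, 1, 1])

```text
clock: 29.0
eef_pos: [0.6227, 0.301, 0.013]
ee_rot: [-0.001, 1.0, 0.002, 0.003]
wrist_force: [-1.1, 0.0, 2.9]
finger_gap: 0.0433
```

Contact at the expected height. Releasing partly, then lifting.

Emit:
drive_tool(delta_rot=[[0, 0, 0], [0, 0, 0], [0, 0, 0], [0, 0, 0]], delta_pos=[[0, 0, 0], [0, 0, 0], [0, 0, 0], [0, 0, 0]], fingers=[0.4, 0.35, 0.3, 0.3])

```text
clock: 29.33
eef_pos: [0.6227, 0.3005, 0.0121]
ee_rot: [-0.001, 1.0, 0.002, 0.003]
wrist_force: [-0.2, -0.2, -0.1]
finger_gap: 0.0596
```

Emit:
drive_tool(delta_rot=[[0, 0, 0], [0, 0, 0], [0, 0, 0], [0, 0, 0], [0, 0, 0], [0, 0, 0], [0, 0, 0]], delta_pos=[[0, 0, -8], [0, 0, -20], [0, 0, -30], [0, 0, -30], [0, 0, -12], [0, 0, 0], [0, 0, 0]], fingers=[0.3, 0.3, 0.3, 0.1, 0, 0, 0])

```text
clock: 29.92
eef_pos: [0.6208, 0.2994, 0.1158]
ee_rot: [-0.001, 1.0, 0.001, 0.001]
wrist_force: [0.3, 0.6, -0.6]
finger_gap: 0.0855
```

Emit:
drive_tool(delta_rot=[[0, 0, 0], [0, 0, 0], [0, 0, 0], [0, 0, 0], [0, 0, 0], [0, 0, 0], [0, 0, 0], [0, 0, 0], [0, 0, 0], [0, 0, 0], [0, 0, 0], [0, 0, 0]], delta_pos=[[6, -14, -2], [14, -34, -1], [15, -37, -1], [15, -37, -1], [15, -37, -1], [15, -37, -1], [15, -37, -1], [15, -37, -1], [15, -37, -1], [14, -34, 0], [8, -20, 0], [4, -10, 0]], fingers=[0, 0, 0, 0, 0, 0, 0, 0, 0, 0, 0, 0])

```text
clock: 30.92
eef_pos: [0.4531, -0.0809, 0.1075]
ee_rot: [-0.005, 1.0, 0.004, -0.011]
wrist_force: [-0.5, -0.0, 0.6]
finger_gap: 0.0853
```

Emit:
drive_tool(delta_rot=[[0, 0, 0], [0, 0, 0]], delta_pos=[[0, 0, 0], [0, 0, 0]], fingers=[0, 0])

```text
clock: 31.08
eef_pos: [0.4495, -0.0846, 0.1054]
ee_rot: [-0.001, 1.0, 0.004, -0.014]
wrist_force: [-0.5, 0.5, -0.4]
finger_gap: 0.0852
```

Run:
```python
from m import *
g=grab('scene'); T=grab('top')
c=cv2.resize(T['frame'][80:230,80:240,::-1],(427,400),interpolation=cv2.INTER_CUBIC)
w=grab('wrist'); d=cv2.resize(w['frame'][:,:,::-1],(373,280)); d=np.vstack([d,np.zeros((120,373,3),np.uint8)])
cv2.imwrite('pics/k2.png',np.hstack([c,d]))
h=blob(T,(8,80,100),(20,255,255),(100,110,180,200)); print(cen(h))
h=blob(g,*C['stopper'][:2],sq(*C['stopper'][4],14)); print(cen(h),cv2.boundingRect(h),ray(g,*cen(h),.019)); print(robot.state()['eef_pos'])
```

```text
(136.31857407026916, 157.51845763988766)
(226.3643250688705, 178.26584022038566) (219, 169, 17, 19) [ 0.44204946 -0.13568106  0.019     ]
[ 0.45065932 -0.08291936  0.10583109]
```

View pics/k2.png

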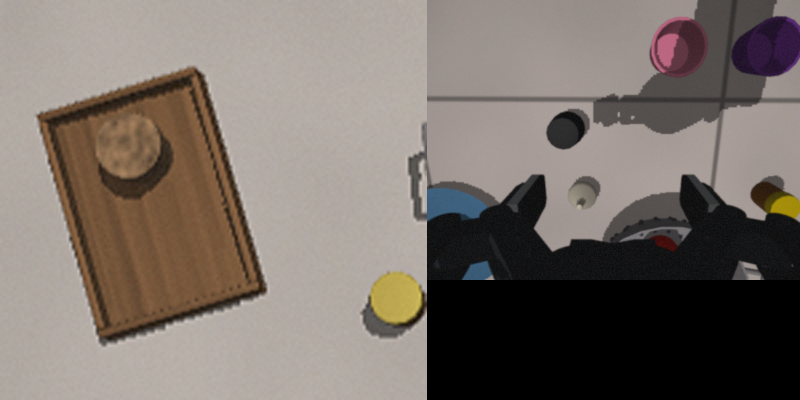

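The cork stands in the tray at crop (128,147). The stopper is still upright, so I go to it.

Emit:
drive_tool(delta_rot=[[0.004, -0.014, 0.002], [0.004, -0.014, 0], [0, 0, 0], [0, 0, 0], [0, 0, 0], [0, 0, 0], [0, 0, 0], [0, 0, 0]], delta_pos=[[2, -8, 0], [4, -18, 0], [3, -18, 0], [0, -9, 0], [0, 0, 0], [0, 0, 0], [0, 0, 0], [0, 0, 0]], fingers=[0, 0, 0, 0, 0, 0, 0, 0])

```text
clock: 31.9
eef_pos: [0.4461, -0.1297, 0.1058]
ee_rot: [-0.01, 1.0, 0.001, 0.005]
wrist_force: [0.1, 0.6, 0.6]
finger_gap: 0.0854
```

Emit:
drive_tool(delta_rot=[[0, 0.005, 0.01], [0, 0.005, 0.01], [0, 0, 0], [0, 0, 0], [0, 0, 0], [0, 0, 0], [0, 0, 0]], delta_pos=[[4, -3, 8], [4, -3, 18], [0, 0, 18], [0, 0, 12], [0, 0, 4], [0, 0, 0], [0, 0, 0]], fingers=[0, 0, 0, 0, 0, 0, 0])

```text
clock: 32.48
eef_pos: [0.4389, -0.1324, 0.0421]
ee_rot: [-0.002, 1.0, 0.002, -0.0]
wrist_force: [0.4, 0.5, -0.4]
finger_gap: 0.0853
```

Emit:
drive_tool(delta_rot=[[0.002, 0, 0.004], [0, 0, 0], [0, 0, 0], [0, 0, 0], [0, 0, 0], [0, 0, 0], [0, 0, 0], [0, 0, 0]], delta_pos=[[0, -3, 8], [2, 0, 15], [1, 0, 9], [0, 0, 4], [0, 0, 2], [0, 0, 0], [0, 0, 0], [0, 0, 0]], fingers=[0, 0, 0, 0, 0, 0, 0, 0])

```text
clock: 33.15
eef_pos: [0.4397, -0.1365, 0.0046]
ee_rot: [0.001, 1.0, 0.0, 0.004]
wrist_force: [-0.3, -0.2, 0.5]
finger_gap: 0.085
```

Emit:
drive_tool(delta_rot=[[0, 0, 0], [0, 0, 0], [0, 0, 0], [0, 0, 0], [0, 0, 0], [0, 0, 0], [0, 0, 0]], delta_pos=[[0, 0, 1], [0, 0, 0], [0, 0, 0], [0, 0, 0], [0, 0, 0], [0, 0, 0], [0, 0, 0]], fingers=[1, 1, 1, 1, 1, 1, 1])

```text
clock: 33.73
eef_pos: [0.4409, -0.137, 0.0054]
ee_rot: [0.001, 1.0, -0.0, 0.006]
wrist_force: [-0.8, -0.1, -0.8]
finger_gap: 0.0345
```

Emit:
drive_tool(delta_rot=[[0, 0, 0], [0, 0, 0], [0, 0, 0], [0, 0, 0], [0, 0, 0]], delta_pos=[[0, 0, -4], [0, 0, -8], [0, 0, -3], [0, 0, 0], [0, 0, 0]], fingers=[1, 1, 1, 1, 1])

```text
clock: 34.15
eef_pos: [0.4407, -0.137, 0.0221]
ee_rot: [0.001, 1.0, -0.0, 0.006]
wrist_force: [0.6, -1.1, -0.3]
finger_gap: 0.0344
```

Run:
```python
from m import *
g=grab('scene'); w=grab('wrist'); u,v=225,165
c=cv2.resize(g['frame'][v-52:v+52,u-70:u+70,::-1],(560,420),interpolation=cv2.INTER_CUBIC)
cv2.imwrite('pics/k3.png',cv2.resize(np.hstack([w['frame'][:,:,::-1],c]),(800,300))); s=robot.state(); print(s['eef_pos'],s['finger_gap'])
```

```text
[ 0.44061747 -0.13697006  0.02186152] 0.03488415689136287
```

View pics/k3.png

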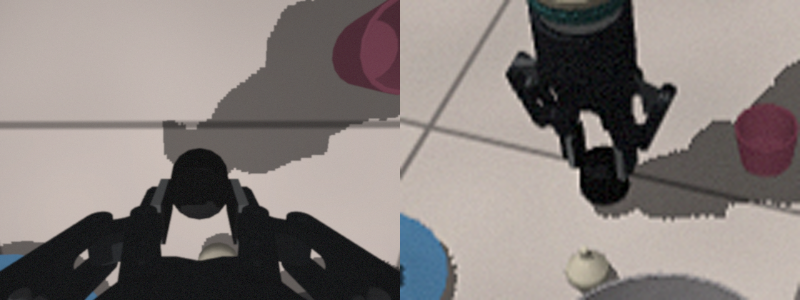

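The stopper appears in the grip at scene half (605,180), with the garlic untouched. A number check that it really rises comes first, with a firmer grip.

Emit:
drive_tool(delta_rot=[[0, 0, 0], [0, 0, 0], [0, 0, 0], [0, 0, 0]], delta_pos=[[0, 0, 0], [0, 0, -2], [0, 0, -2], [0, 0, 0]], fingers=[1, 1, 1, 1], force=60)

```text
clock: 34.58
eef_pos: [0.4401, -0.1368, 0.0257]
ee_rot: [0.001, 1.0, -0.0, 0.005]
wrist_force: [0.2, -0.2, -1.1]
finger_gap: 0.0333
```

Run:
```python
from m import *
g=grab('scene'); s=robot.state(); z=s['eef_pos'][2]; lift=z-.0054
gray=g['frame'].max(2)
for n,d in(('on counter',0),('lifted',lift)): print(n,[proj(g,[.440+.021*.96,-.1365+.021*.27,zz+d]).round(1).tolist() for zz in(0,)],lift)
print('column max at u=224..230:'); 
for u in (224,227,230): print(u,[int(x) for x in gray[165:195,u]])
print(s['finger_gap'],s['wrist_force'])
```

```text
on counter [[226.3, 189.2]] 0.020237912073247183
lifted [[225.5, 183.8]] 0.020237912073247183
column max at u=224..230:
224 [8, 21, 6, 16, 11, 26, 29, 32, 27, 12, 7, 16, 19, 12, 10, 16, 12, 26, 70, 98, 86, 140, 202, 198, 197, 198, 199, 199, 198, 199]
227 [14, 23, 8, 14, 24, 31, 30, 26, 22, 8, 13, 7, 16, 9, 9, 14, 2, 34, 76, 96, 94, 91, 141, 205, 199, 198, 196, 195, 199, 197]
230 [75, 67, 56, 44, 46, 39, 39, 21, 10, 11, 24, 18, 14, 18, 24, 15, 0, 63, 99, 95, 95, 91, 88, 145, 201, 195, 196, 196, 198, 197]
0.033152156037891685 [-0.53643082 -0.63686168 -1.319099  ]
```

The black edge ends at row 182–183. That matches "lifted" (183.8) and not "on counter" (189.2), so it is held. Carrying it to the near tray slot.

Emit:
drive_tool(delta_rot=[[0, 0, 0], [0, 0, 0], [0, 0, 0], [0, 0, 0], [0, 0, 0], [0, 0, 0], [0, 0, 0]], delta_pos=[[0, 0, -6], [0, 0, -18], [0, 0, -24], [0, 0, -22], [0, 0, -10], [0, 0, 0], [0, 0, 0]], fingers=[1, 1, 1, 1, 1, 1, 1])

```text
clock: 35.22
eef_pos: [0.438, -0.1362, 0.11]
ee_rot: [0.001, 1.0, -0.0, 0.003]
wrist_force: [0.2, 0.1, -0.3]
finger_gap: 0.0331
```

Emit:
drive_tool(delta_rot=[[0, 0, 0], [0, 0, 0], [0, 0, 0], [0, 0, 0], [0, 0, 0], [0, 0, 0], [0, 0, 0], [0, 0, 0], [0, 0, 0], [0, 0, 0], [0, 0, 0], [0, 0, 0]], delta_pos=[[-4, 12, -3], [-9, 26, -2], [-9, 32, -2], [-9, 32, -2], [-9, 32, -2], [-9, 32, -2], [-9, 32, -2], [-9, 32, -2], [-8, 26, -1], [-4, 15, 0], [0, 0, 0], [0, 0, 0]], fingers=[1, 1, 1, 1, 1, 1, 1, 1, 1, 1, 1, 1])

```text
clock: 36.22
eef_pos: [0.5146, 0.1442, 0.1165]
ee_rot: [0.004, 1.0, -0.002, -0.006]
wrist_force: [0.1, -1.3, -0.3]
finger_gap: 0.0329
```

Emit:
drive_tool(delta_rot=[[-0.004, -0.012, -0.008], [0, 0, 0], [0, 0, 0], [0, 0, 0], [0, 0, 0], [0, 0, 0], [0, 0, 0], [0, 0, 0], [0, 0, 0], [0, 0, 0]], delta_pos=[[-2, 8, 0], [-6, 20, 0], [-9, 28, 0], [-9, 28, 0], [-7, 22, 0], [-4, 13, 0], [-2, 7, 0], [0, 3, 0], [0, 0, 0], [0, 0, 0]], fingers=[1, 1, 1, 1, 1, 1, 1, 1, 1, 1])

```text
clock: 37.05
eef_pos: [0.5517, 0.2605, 0.1094]
ee_rot: [0.008, 1.0, -0.007, -0.004]
wrist_force: [0.5, 0.1, -0.2]
finger_gap: 0.0331
```

Emit:
drive_tool(delta_rot=[[-0.007, -0.004, -0.008], [-0.007, -0.004, -0.008], [0, 0, 0], [0, 0, 0], [0, 0, 0], [0, 0, 0], [0, 0, 0], [0, 0, 0]], delta_pos=[[-1, 7, 5], [-1, 9, 14], [0, 3, 18], [0, 0, 14], [0, 0, 6], [0, 0, 2], [0, 0, 0], [0, 0, 0]], fingers=[1, 1, 1, 1, 1, 1, 1, 1])

```text
clock: 37.72
eef_pos: [0.5549, 0.2719, 0.0477]
ee_rot: [0.003, 1.0, -0.002, 0.001]
wrist_force: [0.3, 0.0, -0.5]
finger_gap: 0.033
```

Emit:
drive_tool(delta_rot=[[0, 0, -0.005], [0, 0, 0], [0, 0, 0], [0, 0, 0], [0, 0, 0], [0, 0, 0], [0, 0, 0], [0, 0, 0]], delta_pos=[[0, 3, 4], [1, 2, 10], [0, 0, 9], [0, 0, 5], [0, 0, 2], [0, 0, 1], [0, 0, 0], [0, 0, 0]], fingers=[1, 1, 1, 1, 1, 1, 1, 1])

```text
clock: 38.38
eef_pos: [0.5553, 0.2779, 0.0153]
ee_rot: [0.0, 1.0, -0.001, 0.002]
wrist_force: [0.0, -0.3, -0.9]
finger_gap: 0.0332
```

Emit:
drive_tool(delta_rot=[[0, 0, 0], [0, 0, 0], [0, 0, 0], [0, 0, 0]], delta_pos=[[0, 0, 2], [0, 0, 2], [0, 0, 0], [0, 0, 0]], fingers=[1, 1, 1, 1])

```text
clock: 38.72
eef_pos: [0.5559, 0.2782, 0.0117]
ee_rot: [0.0, 1.0, -0.0, 0.003]
wrist_force: [0.2, 0.0, 0.2]
finger_gap: 0.0331
```

Just touching. Release gently and withdraw.

Emit:
drive_tool(delta_rot=[[0, 0, 0], [0, 0, 0], [0, 0, 0], [0, 0, 0], [0, 0, 0]], delta_pos=[[0, 0, 0.5], [0, 0, 0], [0, 0, 0], [0, 0, 0], [0, 0, 0]], fingers=[1, 0.5, 0.42, 0.35, 0.35])

```text
clock: 39.13
eef_pos: [0.5563, 0.2784, 0.0119]
ee_rot: [0.0, 1.0, -0.0, 0.003]
wrist_force: [0.6, 0.2, 0.3]
finger_gap: 0.0557
```

Emit:
drive_tool(delta_rot=[[0, 0, 0], [0, 0, 0], [0, 0, 0], [0, 0, 0], [0, 0, 0], [0, 0, 0], [0, 0, 0]], delta_pos=[[0, 0, -8], [0, 0, -20], [0, 0, -30], [0, 0, -30], [0, 0, -20], [0, 0, 0], [0, 0, 0]], fingers=[0.35, 0.35, 0.35, 0.2, 0, 0, 0])

```text
clock: 39.72
eef_pos: [0.5548, 0.2781, 0.1263]
ee_rot: [0.0, 1.0, -0.001, 0.003]
wrist_force: [-1.0, -1.2, -0.5]
finger_gap: 0.0855
```

Emit:
drive_tool(delta_rot=[[0, 0, 0], [0, 0, 0], [0, 0, 0], [0, 0, 0], [0, 0, 0], [0, 0, 0], [0, 0, 0], [0, 0, 0], [0, 0, 0], [0, 0, 0]], delta_pos=[[8, 10, -5], [20, 25, -5], [20, 30, -5], [20, 30, -5], [20, 30, -5], [20, 30, -5], [10, 20, 0], [5, 10, 0], [0, 0, 0], [0, 0, 0]], fingers=[0, 0, 0, 0, 0, 0, 0, 0, 0, 0])

```text
clock: 40.55
eef_pos: [0.4152, 0.4718, 0.1482]
ee_rot: [-0.0, 1.0, -0.005, -0.005]
wrist_force: [0.8, -1.3, 0.4]
finger_gap: 0.0854
```

Run:
```python
from m import *
T=grab('top','topf.png'); g=grab('scene')
def rep(n,box,f,z,lim=None):
    lo,hi=C[n][:2]
    h=blob(f,lo,hi,box); print(n,np.round(cen(h),1),cv2.boundingRect(h),ray(f,*cen(h),z).round(4))
rep('tomato',(245,75,365,190),T,.028); rep('pepper',(245,75,365,190),T,.036); rep('spice',sq(229,192),T,.035); rep('stopper',(105,140,165,200),T,.03)
print(robot.state()['eef_pos'],robot.state()['wrist_force'])
c=cv2.resize(T['frame'][70:310,85:505,::-1],(800,457),interpolation=cv2.INTER_CUBIC); cv2.imwrite('pics/f.png',c)
```

```text
tomato [305.5 150.6] (292, 137, 28, 28) [ 0.6041 -0.0228  0.028 ]
pepper [307.8 116.5] (294, 102, 29, 30) [ 0.6652 -0.0254  0.036 ]
spice [228.1 191.5] (219, 182, 20, 20) [0.5253 0.1153 0.035 ]
stopper [142.3 175.5] (130, 165, 26, 23) [0.5516 0.274  0.03  ]
[0.41631878 0.47069978 0.14831565] [-0.75882994 -0.58645118 -0.26446606]
```

View pics/f.png

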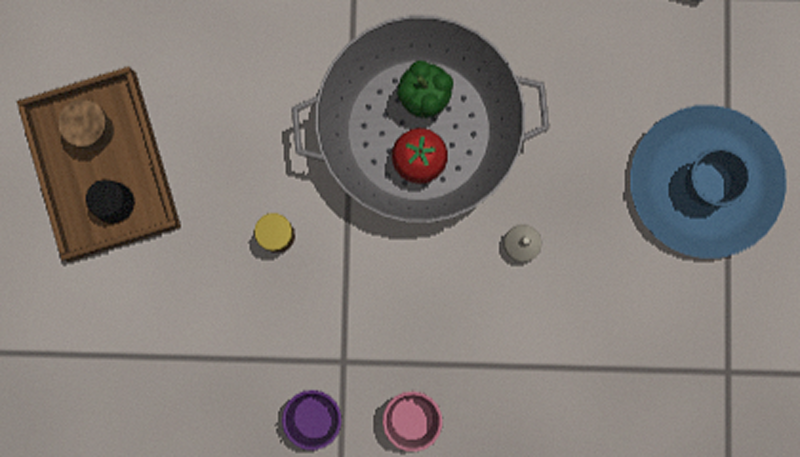

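Everything is in place: cork (82,123) and stopper (110,201) in the tray, pepper (425,88) and tomato (420,155) in the colander, cup rim (718,178) on the saucer. Garlic and spice jar have not moved.

Run:
```python
from h import *
T=robot.grab_frame('top'); print('cup rim->',ray(T,462,163.4,.046),np.abs(robot.state()['qvel']).max())
robot.close_job()
```

```text
cup rim-> [ 0.58330599 -0.29976409  0.046     ] 0.019868409017357362
the job is handed in; nothing more can be done
```

I moved all five things into place and handed the job in at about 41 s of the 128 s allowed. I was not shown a verdict.

My last checks from the top camera, all within the limits:
- **Tomato and pepper:** both stand upright side by side on the colander floor, about 28 mm and 34 mm from its centre (limit 60 mm).
- **Cork and stopper:** both stand upright side by side in the tray, about 36 mm either side of its centre. The cork's position comes from where I released it and from the picture. The stopper's colour blob, which takes in some shadow, read about 6 mm off its release point.
- **Blue cup:** it stands upright about 4 mm from the saucer's centre (limit 14 mm).
- **Left alone:** the spice jar measured within 0.5 mm of its start. The garlic and the pink and purple cups look unmoved in the picture; I did not measure them.

I set each thing down near contact height; nothing was dropped. The arm often drifted by 5–25 mm after a move, so I corrected its position before each grasp and placing. The finger opening read 2–7 mm less than the stated width for every thing except the cork. I checked that each thing was held in a picture or by pixel position before carrying it across.

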